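Turn the bench dust extraction up four clicks and start it

TASK

Turn the dust extraction up for grinding: with a fingertip, gently push the three-lobed click-stop dial round clockwise (seen from above) by exactly four clicks, without going past the fourth, and let it rest there. Then press the start button fully in with a fingertip and let go. Push only, do not pinch the dial, and leave the cast, bowl, spatula and jar where they are.

Things in the scene. Friction and masses are not known exactly. Their poses are not given: they have to be found in the camera images.
- unit: the extraction control unit, a fixed white box 200 (x) x 320 (y) x 60 mm high standing on the bench; origin at the centre of its underside, z up. The dial and the start button are on its top, one in the left half and one in the right; which is which varies
- dial_plate: round aluminium scale plate, 132 mm diameter, 6 mm thick, fixed on top of the unit, with 18 black tick marks 20 degrees apart, one per click; origin at the centre of its underside (60 mm above the bench), z up. At the start the dial's pointer lobe lies along this plate's own -x, so the yaw of the plate tells where the lobes start; it does not turn with the dial
- dial_top (a point): centre of the top face of the black dial's hub, on the turning axis (vertical), 92 mm above the bench. The dial: a hub 40 mm in diameter with three straight lobes 120 degrees apart, each 14 to 16 mm wide, reaching out to 52 mm from the axis; lobe sides are upright, from 8 mm above the unit's top up to 32 mm above it (the scale plate is under them). Between lobes there is room for a shut pair of fingertips to dip in and push a lobe's side 30 to 40 mm from the axis
- pointer_tip (a point): point on the top of the pointer lobe (the lobe with a white line along it), 44 mm out from the axis; turns with the dial
- dial (a joint): turn of the dial in rad, 0 at the start, growing clockwise seen from above. It clicks into a rest every 0.349 rad (20 degrees, 18 clicks a turn); half-way between rests it needs the most push (about 3 to 6 N at 36 mm from the axis), then snaps forward by itself into the next rest, ahead of the finger. It turns freely either way, from -1.8 to 4.0
- start_top (a point): centre of the top of the start button, a round grey push button 36 mm in diameter in a round collar 52 mm across and 12 mm high; when released its top is 82 mm above the bench
- start (a joint): how far the button is pressed in, m: 0 released, 0.006 fully in (spring, about 5 N when fully in); springs back when let go
- cast: loose plaster dental cast, 62 x 70 x 26 mm, beside the unit; origin at the centre of its underside; leave it alone
- bowl: loose white mixing bowl, 100 mm across, 50 mm high, beside the unit; origin at the centre of its underside; leave it alone
- spatula: loose plaster spatula with a black handle and a narrow steel blade, about 175 mm long, 20 mm wide, 20 mm high, lying on the bench beside the unit along its own x; origin on its underside near the middle; leave it alone
- jar: loose clear jar, 52 mm across, 60 mm high, beside the unit; origin at the centre of its underside; leave it alone

How it is judged:
By the outcome, as a careful person would: the job done as asked, in the order asked, and still so for the second after the job is handed in, with the robot touching nothing.
It also fails if it takes over 69 s, if anything falls off the work surface, if the arm or the gripper's body presses on something with over 40 N, if the wrist force passes 120 N, or if a joint passes its speed limit or range.

ROBOT

A 7-joint arm with a two-finger parallel gripper is mounted at the origin on the work surface. World frame = base frame: x ahead of the robot, y to its left, z up, the work surface at z = 0. Lengths are in mm, angles in rad, forces in N, time in s.
With the tool pointing down it reaches from about 425 to 975 mm from the base axis. Payload 16.7 kg.
Tool frame: the origin (TCP) lies between the finger pads; the fingertips stand 11 mm ahead of it and the grasp point (between the pads) lies 8 mm behind it; x points along the fingers, y is the direction in which the jaws open and shut, and the axes are right-handed (so a half turn about x gives the same grasp; the last joint's range is limited). The gripper opens to 85 mm and grips with 20 to 120 N. Pads are 22 mm wide; open, the fingers measure 114 mm over their backs; the gripper's body (76 mm by 85 mm) begins 54 mm behind the grasp point. The pads swing forward as they close: fully open they stand 13 mm farther back than shut.
Start: joints at [-1.385, 0.426, 0.074, 1.606, -0.034, 1.111, -0.067], TCP at [221.795, 637.481, 214.902] pointing down, gripper open.
Joint ranges: [-2.85, 2.85], [-0.5, 2.14], [-1.23, 1.37], [0.21, 2.46], [-1.02, 4.16], [0.16, 2.05], [-2.73, 2.73]. Speed limits (rad/s): [1.89, 1.89, 2.39, 2.39, 3.01, 3.01, 3.01].

INTERFACE

Orientations are given as a rotation vector (axis times angle).
In Python, from bench import ctrl, optics, job, spotter gives the robot as it stands.
- The arm moves only by the tool drive_tool, never from a script. Its argument "targets" is a list that holds one entry, the list of rows, each a list of 7 numbers: the opening, from 0 (shut) to 1 (fully open), then the shift along the tool's x, y, z in mm, then the turn, a rotation vector about the tool's x, y, z in rad. A call has 1 to 12 rows; each row is the pose to reach, as a shift and turn from the pose commanded when the call began, along the tool's axes at that moment; what a row does not reach only later rows make up. A row lasts 1/12 s, in which the tool goes at most 41.7 mm and 7.16 degrees, less where a joint would pass 70% of its speed; a pose out of reach is approached as far as the arm can. A call with a gripper value outside its range is refused whole. The fingers move at their own pace and stop on an object; "force" is the grip in N (left out, the last holds). Time passes only in rows, so rows that repeat a pose let the fingers close. It gives the time, the measured TCP pose, the force and the opening at its end, in the units of the state.
- ctrl.read_state(): the state, without advancing time (a new reading comes with each control period).
- optics.get_image(name): name is "side" or "top"; returns a dict with "img" (384x512x3 uint8, red, green, blue), "fovy" (degrees; the focal length in pixels is half the picture's height over the tangent of half this angle, whatever the lens; pixels are square), "cx", "cy" (the principal point, pixels), "R" (3x3) and "t" (3): a world point X has camera coordinates R X + t. Camera axes: x right, y down, z forward; pixel columns grow to the right and rows downward; lengths in mm; the calibration is good to about 2 mm. A picture is of the moment at which its call begins. There is no depth.
- job.finish_job(): hands the job in, once; it reports no verdict.
Trained networks look in the newest picture that a camera, given by its name, has taken for a name from the list of things; names that differ only in an ending like _2 or _b are one class to them, and where a whole thing is asked for, a point or a joint stands for the part that bears it (a point fixed in the world has none). Each returns a list of dicts, best first, with "confidence" (0 to 1); they miss things now and then, are a little off and sometimes report something else, mostly with a low value. They report only what shows in the picture. A call takes as long as a camera call.
- spotter.boxes_of(camera, target): "box" ([left, top, width, height] in pixels, round what is visible of it).
- spotter.spot_point(camera, target): "point" ([column, row] in pixels: a listed point, or the origin of a listed thing).
The state is a dict: "time": time; "qpos": joint angles; "joint_velocities": joint speeds; "effort": joint torques, N m; "tcp_pos": TCP position; "eef_rot": TCP orientation; "wrist_force": force on the tool from outside, world axes, zero at the start; "torque": the same for the moment, N m; "grip_width": opening from 0.0 (shut) to 1.0 (fully open).
Only numpy, scipy, OpenCV 4.12 (cv2) and the standard library are available. Lean on these libraries where they do the work, as an engineer would, in place of code of your own. Each camera call takes 0.05 s, during which the arm holds its last target.

## Working session

There is one attempt and no reset: what is moved stays moved. The work goes in short steps, Python scripts to look and compute and a tool call to move; the robot and the scene stay as the last step left them, time stands still between calls to the robot, and variables do not carry over. Pictures are saved under pics/ and viewed, and the job is handed in when it is done.

Besides the shell and the picture viewer there is one more tool, called after "Emit:" as name(argument=value, ...) on one line, values as JSON. drive_tool: Moves the arm, as the interface text tells. Its arguments: {"type":"object","properties":{"targets":{"type":"array","items":{"type":"array","items":{"type":"array","items":{"type":"number"}}}},"force":{"type":"number"}},"required":["targets"]}

```bash
ls; mkdir -p pics; cat > h.py <<'E'
import numpy as np, cv2
from scipy.spatial.transform import Rotation as Ro
from bench import ctrl, optics, job, spotter
def cam(n,save=None):
    d=optics.get_image(n)
    if save: cv2.imwrite('pics/'+save,d['img'][:,:,::-1])
    return d
def K(d):
    f=d['img'].shape[0]/2/np.tan(np.radians(d['fovy'])/2)
    return f
def toz(d,p,z):
    f=K(d);R=np.array(d['R']);t=np.array(d['t'])
    r=R.T@np.array([(p[0]-d['cx'])/f,(p[1]-d['cy'])/f,1]);c=-R.T@t
    return c+r*(z-c[2])/r[2]
def proj(d,X):
    c=np.array(d['R'])@np.array(X)+np.array(d['t']);f=K(d)
    return np.array([d['cx']+f*c[0]/c[2],d['cy']+f*c[1]/c[2]])
E
python3 - <<'E'
from h import *
s=ctrl.read_state();print({k:np.round(v,3) for k,v in s.items()})
for n in ['top','side']:
    d=cam(n,n+'0.png');print(n,d['fovy'],d['cx'],d['cy'],-np.array(d['R']).T@d['t'])
    for o,z in [('unit',0),('dial_plate',60),('dial_top',92),('pointer_tip',92),('start_top',82),('cast',0),('bowl',0),('spatula',0),('jar',0)]:
        for q in spotter.spot_point(n,o)[:2]: print(o,np.round(q['point'],1),round(q['confidence'],2),np.round(toz(d,q['point'],z),1))
E
```

```text
pics
{'time': np.float64(0.0), 'qpos': array([-1.385,  0.427,  0.074,  1.607, -0.034,  1.111, -0.067]), 'joint_velocities': array([ 0.001, -0.001, -0.001,  0.   ,  0.001,  0.   ,  0.   ]), 'effort': array([-1.0000e-03, -9.4983e+01,  3.7610e+00, -4.6351e+01,  1.9000e-02,
        1.0000e-02, -0.0000e+00]), 'tcp_pos': array([221.678, 637.106, 214.202]), 'eef_rot': array([ 0.262,  1.555, -0.264]), 'wrist_force': array([-0.1  ,  0.399, -0.215]), 'torque': array([-0.023, -0.014, -0.002]), 'grip_width': np.float64(0.999)}
top 50.21628502526404 254.3991355772207 199.45643945280395 [428.32238268  43.6157858  969.13150009]
unit [264.1 216.4] 0.59 [582.9  25.1   0. ]
dial_plate [230.1 208.7] 0.87 [588.9 103.2  60. ]
dial_top [225.9 202.3] 0.61 [597.1 110.8  92. ]
pointer_tip [220.1 223. ] 0.96 [551.3 121.5  92. ]
pointer_tip [370.7 257.8] 0.61 [ 485.3 -201.2   92. ]
start_top [299.8 210. ] 0.72 [586.1 -51.4  82. ]
cast [152.5 240.1] 0.6 [519.2 287.8   0. ]
bowl [365.6 258. ] 0.81 [ 490.5 -214.9    0. ]
spatula [145.3 170.6] 0.59 [688.7 318.3   0. ]
jar [361.3 191.9] 0.95 [ 649.1 -208.9    0. ]
side 48.044460908107816 256.81835673717825 193.78924523883572 [ 233.77455521 -649.23717555  528.30327207]
unit [268.5 232.2] 0.95 [575.7  35.4   0. ]
unit [240.7 174.2] 0.57 [625.  312.7   0. ]
dial_plate [257.9 193.5] 0.87 [579.9 101.9  60. ]
dial_top [262.5 177.8] 0.8 [594.4 110.5  92. ]
pointer_tip [239.1 174.5] 0.59 [553.  145.2  92. ]
start_top [295.  222.5] 0.55 [582.4 -61.6  82. ]
cast [203. 188.] 0.72 [507.5 278.4   0. ]
bowl [292.9 326.7] 0.59 [ 496.8 -221.     0. ]
spatula [291.4 325.8] 0.73 [ 495.5 -218.4    0. ]
jar [361.7 296.8] 0.97 [ 640.6 -208.5    0. ]
jar [258.4 171.6] 0.59 [675.5 308.4   0. ]
```

```bash
python3 - <<'E'
from h import *
for n,b in [('top',(170,150,170,120)),('side',(190,130,170,140))]:
    im=cv2.imread(f'pics/{n}0.png');x,y,w,h=b
    cv2.imwrite(f'pics/{n}0z.png',cv2.resize(im[y:y+h,x:x+w],None,fx=4,fy=4,interpolation=cv2.INTER_CUBIC))
E
```

```text
(no output)
```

View pics/top0.png

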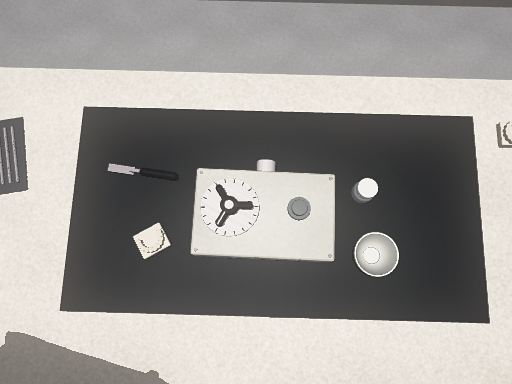

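View pics/top0z.png

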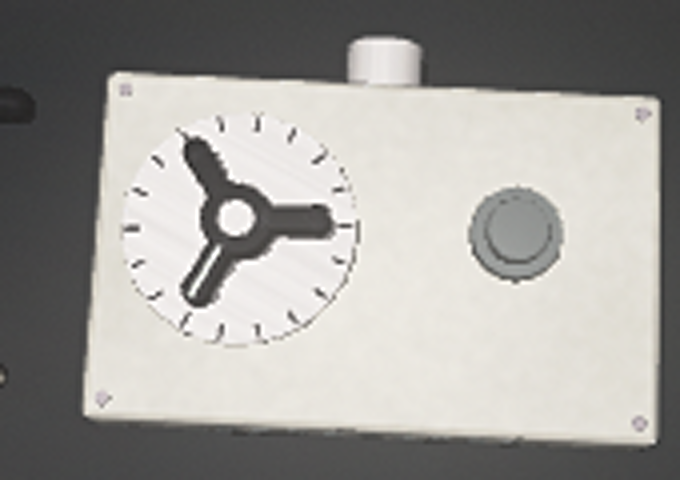

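View pics/side0z.png

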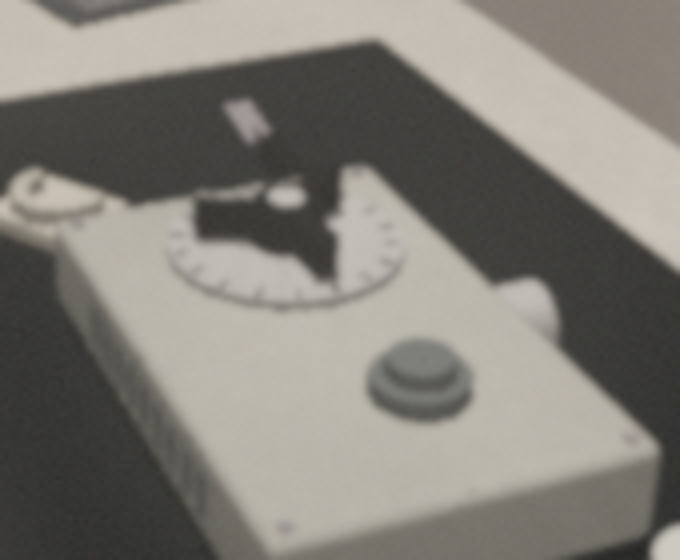

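```bash
python3 - <<'E'
from h import *
d=cam('top'); e=cam('side')
T=lambda p:(p[0]/4+170-.375,p[1]/4+150-.375)
S=lambda p:(p[0]/4+190-.375,p[1]/4+130-.375)
print('hub',toz(d,T((237,217)),92),toz(e,S((287,197)),92))
print('plate',toz(d,T((239.5,229.5)),66),toz(e,S((286,240)),66))
print('btn',toz(d,T((519,228)),82),toz(e,S((420,361)),82))
c=toz(d,T((237,217)),92)
for p in [(198,298),(193,143),(328,222)]:
    v=toz(d,T(p),92)-c;print(np.hypot(*v[:2]),np.degrees(np.arctan2(v[1],v[0])))
# box corners
for p in [(108,72),(660,97),(657,444),(83,417)]: print(toz(d,T(p),60))
E
```

```text
hub [593.80658056 104.21522114  92.        ] [589.95198749 106.78672398  92.        ]
plate [591.62687131 104.3360449   66.        ] [589.19011366 105.37922365  66.        ]
btn [593.60889599 -50.44375876  82.        ] [586.05013917 -53.34623565  82.        ]
48.96893322654018 156.77351648401947
48.22478070019126 32.32415169651843
49.65880608460557 -91.69494537175761
[682.70021605 183.85393038  60.        ]
[ 676.15209834 -133.18043947   60.        ]
[ 479.06497951 -129.11006219   60.        ]
[485.48068798 186.94222864  60.        ]
```

```bash
cat >> h.py <<'E'
def pose():
    s=ctrl.read_state();R=Ro.from_rotvec(s['eef_rot']).as_matrix();return np.array(s['tcp_pos']),R,s
def rel(P,Rt=None):
    p,R,s=pose();sh=R.T@(np.array(P)-p)
    rv=Ro.from_matrix(R.T@Rt).as_rotvec() if Rt is not None else np.zeros(3)
    return np.round(sh,1),np.round(rv,3)
def down(a): # tool x down, y at horizontal angle a deg
    a=np.radians(a);x=np.array([0,0,-1.]);y=np.array([np.cos(a),np.sin(a),0]);return np.array([x,y,np.cross(x,y)]).T
E
python3 - <<'E'
from h import *
p,R,s=pose();print(R.round(3),np.degrees(np.arctan2(R[1,1],R[0,1])))
C=np.array([591,105])
for th in (152.5,32.5,-87.5):
    u=np.array([np.cos(np.radians(th)),np.sin(np.radians(th))]);v=np.array([-u[1],u[0]])
    print(th,C+36*u+34*v)
    for a in (th+90,th-90):print(a,rel([*(C+36*u+34*v),150],down(a)))
E
```

```text
[[-0.     0.329  0.944]
 [-0.     0.944 -0.329]
 [-1.    -0.    -0.   ]] 70.81376553069505
152.5 [543.36815716  91.46458175]
242.5 (array([  64.9, -410. ,  483.1]), array([-2.996, -0.   , -0.   ]))
62.5 (array([  64.9, -410. ,  483.1]), array([ 0.145, -0.   ,  0.   ]))
32.5 [603.09390537 153.01809506]
122.5 (array([  64.9, -332.2,  519.3]), array([-0.902, -0.   ,  0.   ]))
-57.5 (array([  64.9, -332.2,  519.3]), array([2.239, 0.   , 0.   ]))
-87.5 [626.53793748  70.51732319]
2.5 (array([  64.9, -402.5,  568.6]), array([1.192, 0.   , 0.   ]))
-177.5 (array([  64.9, -402.5,  568.6]), array([-1.949, -0.   ,  0.   ]))
```

Emit:
drive_tool(targets=[[[0, 0, -205, 241, 0.07, 0, 0], [0, 0, -205, 241, 0.07, 0, 0], [0, 0, -205, 241, 0.07, 0, 0], [0, 0, -205, 241, 0.07, 0, 0], [0, 0, -205, 241, 0.07, 0, 0], [0, 0, -205, 241, 0.07, 0, 0], [0, 0, -410, 483, 0.145, 0, 0], [0, 0, -410, 483, 0.145, 0, 0], [0, 0, -410, 483, 0.145, 0, 0], [0, 0, -410, 483, 0.145, 0, 0], [0, 0, -410, 483, 0.145, 0, 0], [0, 0, -410, 483, 0.145, 0, 0]]], force=20)

```text
time: 2.1
tcp_pos: [476.1, 204.7, 215.3]
eef_rot: [0.377, 1.537, -0.376]
wrist_force: [0.4, 0.8, -0.5]
grip_width: 0.004
```

Emit:
drive_tool(targets=[[[0, 0, 0, 0, 0, 0, 0], [0, 0, 0, 0, 0, 0, 0], [0, 0, 0, 0, 0, 0, 0], [0, 0, 0, 0, 0, 0, 0]]])

```text
time: 2.43
tcp_pos: [474.9, 207.6, 214.9]
eef_rot: [0.375, 1.538, -0.375]
wrist_force: [-0.2, -0.3, -0.2]
grip_width: 0.002
```

```bash
python3 - <<'E'
from h import *
p,R,s=pose();print(p,R.round(3),s['wrist_force'],s['time'],s['grip_width'])
cam('side','side1.png');cam('top','top1.png')
print(rel([543.4,91.5,130],down(62.5)))
E
```

```text
[474.93632167 207.59729086 214.89301886] [[-0.     0.46   0.888]
 [ 0.     0.888 -0.46 ]
 [-1.     0.    -0.   ]] [-0.22129751 -0.33686746 -0.16961363] 2.4333 0.0023779702654224545
(array([ 84.8, -71.6, 114.3]), array([ 0.002, -0.   ,  0.   ]))
```

Emit:
drive_tool(targets=[[[0, 0, -71.6, 114.3, 0, 0, 0], [0, 0, -71.6, 114.3, 0, 0, 0], [0, 0, -71.6, 114.3, 0, 0, 0], [0, 0, -71.6, 114.3, 0, 0, 0], [0, 0, -71.6, 114.3, 0, 0, 0], [0, 85, -71.6, 114.3, 0, 0, 0], [0, 85, -71.6, 114.3, 0, 0, 0], [0, 85, -71.6, 114.3, 0, 0, 0], [0, 85, -71.6, 114.3, 0, 0, 0]]])

```text
time: 3.28
tcp_pos: [542.2, 91.0, 128.8]
eef_rot: [0.373, 1.542, -0.377]
wrist_force: [1.7, 1.0, 0.6]
grip_width: 0.001
```

```bash
python3 - <<'E'
from h import *
p,R,s=pose();print(p,s['wrist_force'],s['time'])
for n in('side','top'):
    d=cam(n,n+'2.png');im=cv2.imread(f'pics/{n}2.png');x,y,w,h=(170,100,200,150)
    cv2.imwrite(f'pics/{n}2z.png',cv2.resize(im[y:y+h,x:x+w],None,fx=4,fy=4,interpolation=cv2.INTER_CUBIC))
    print(proj(d,p-[0,0,11]),proj(d,[591,105,92]))
E
```

```text
[542.17883069  90.96525219 128.82120167] [1.73631338 0.96323703 0.59544201] 3.2833
[243.97507508 175.26219353] [262.15260292 179.13787806]
[233.48672188 225.96179865] [228.46507032 205.13128162]
```

View pics/side2z.png

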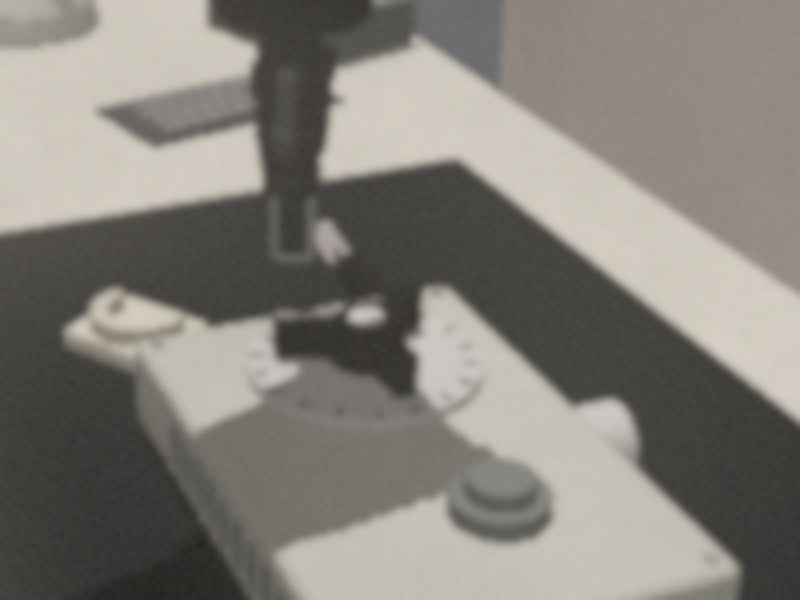

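View pics/top2z.png

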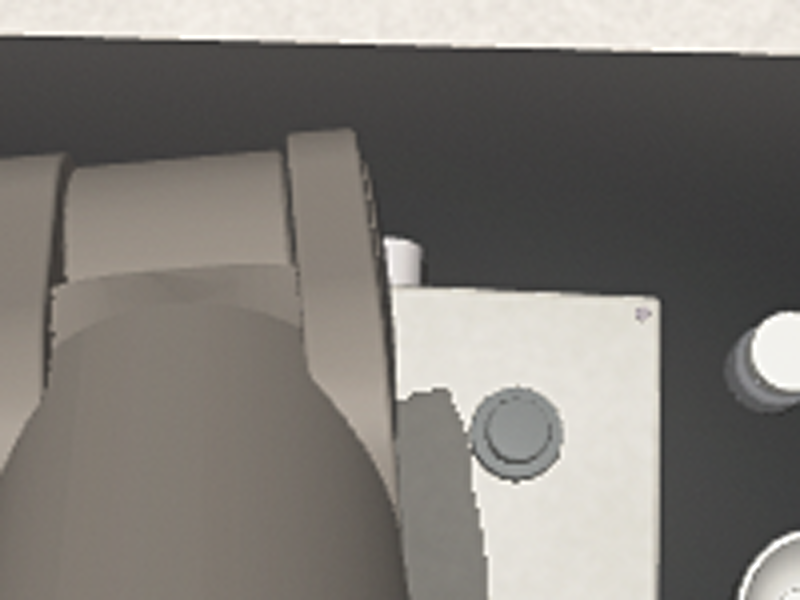

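```bash
python3 - <<'E'
from h import *
im=cv2.imread('pics/side2.png')[135:185,215:275].astype(float)
im=np.clip(im*2.2-40,0,255).astype(np.uint8)
cv2.imwrite('pics/side2y.png',cv2.resize(im,None,fx=12,fy=12,interpolation=cv2.INTER_NEAREST))
E
```

```text
(no output)
```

View pics/side2y.png

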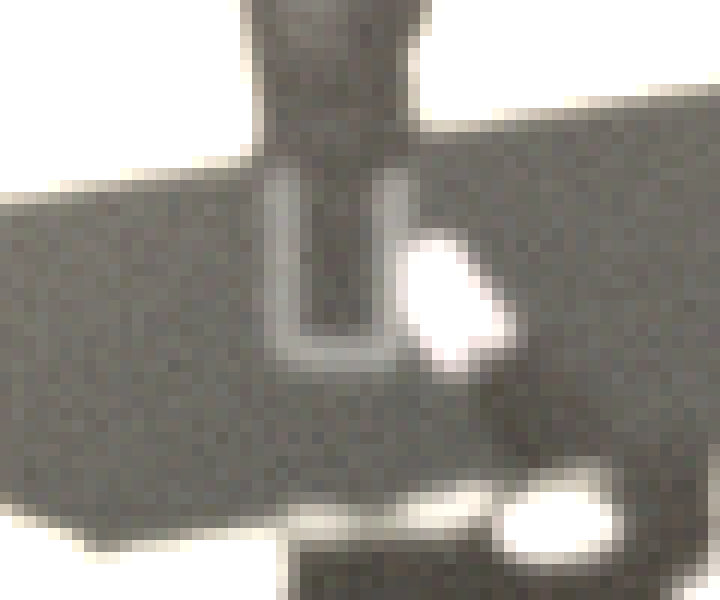

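```bash
python3 - <<'E'
from h import *
p,R,s=pose();print(p,s['time'],R[:,0])
d=cam('side','side3.png')
print(proj(d,p-[0,0,11]), toz(d,(243,165.7),p[2]-11))
print('p1',proj(d,[474.9,207.6,204]),proj(d,[221.7,637,203]))
a=cv2.imread('pics/side1.png')[60:180,160:280];b=cv2.imread('pics/side3.png')[100:220,190:310]
im=np.hstack([a,b]).astype(float)*2-20
cv2.imwrite('pics/side3y.png',cv2.resize(np.clip(im,0,255).astype(np.uint8),None,fx=3.3,fy=3.3,interpolation=cv2.INTER_NEAREST))
E
```

```text
[544.51507644  91.06549713 131.7439886 ] 3.3833 [ 1.28715438e-03  4.25118252e-04 -9.99999081e-01]
[244.98600879 173.79617825] [555.55084509 128.38662632 120.7439886 ]
p1 [193.98311413 122.21521805] [57.9477208  83.96835108]
```

View pics/side3y.png

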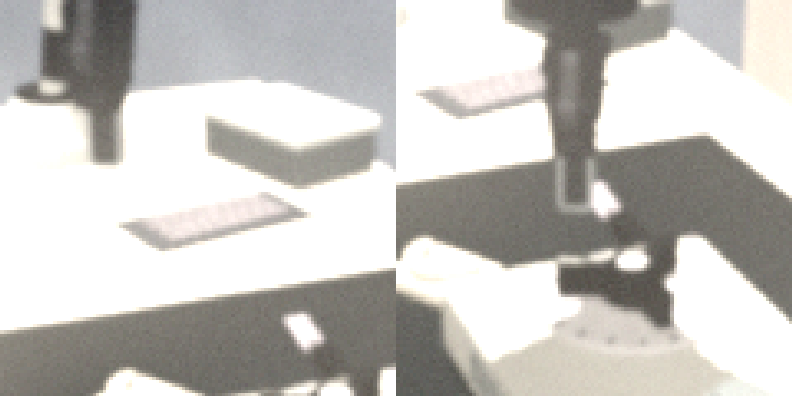

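```bash
python3 - <<'E'
from h import *
d=cam('side','side4.png')
for p,ob in [([544.5,91,131.7],(243.9,163.6)),([474.9,207.6,214.9],(191.8,109.4))]:
    for dz in (-11,0,11,20): print(dz,proj(d,np.array(p)+[0,0,dz]),ob)
print(ctrl.read_state()['qpos'])
im=cv2.imread('pics/side4.png');cv2.imwrite('pics/side4z.png',cv2.resize(im,None,fx=1.5,fy=1.5))
E
```

```text
-11 [244.99155122 173.82937051] (243.9, 163.6)
0 [244.98376143 169.09606778] (243.9, 163.6)
11 [244.97587644 164.30492627] (243.9, 163.6)
20 [244.96935306 160.34113633] (243.9, 163.6)
-11 [193.9859028  122.25953815] (191.8, 109.4)
0 [193.67735474 117.35582097] (191.8, 109.4)
11 [193.36514365 112.39388769] (191.8, 109.4)
20 [193.10692784 108.29009497] (191.8, 109.4)
[-0.60993432  0.33616119  0.39966681  1.98262274 -0.17212732  0.85194498
  0.97458566]
```

View pics/side4z.png

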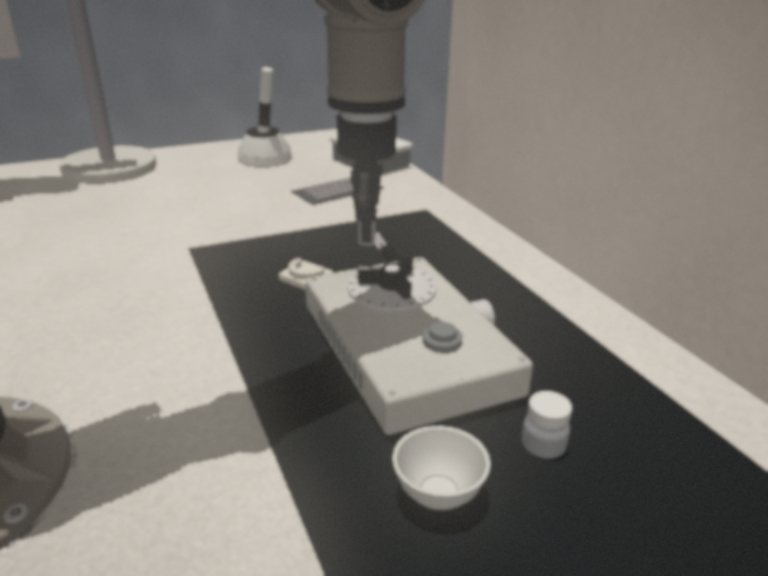

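Emit:
drive_tool(targets=[[[0, 15, 0, 0, 0, 0, 0], [0, 30, 0, 0, 0, 0, 0], [0, 30, 0, 0, 0, 0, 0], [0, 30, 0, 0, 0, 0, 0], [0, 30, 0, 0, 0, 0, 0]]])

```text
time: 3.9
tcp_pos: [544.5, 90.5, 101.4]
eef_rot: [0.377, 1.536, -0.375]
wrist_force: [0.5, -0.3, -0.1]
grip_width: 0.001
```

```bash
python3 - <<'E'
from h import *
p,R,s=pose();print(p,s['wrist_force'],s['time'])
d=cam('side','side5.png');print(proj(d,p-[0,0,11]))
im=cv2.imread('pics/side5.png')[140:210,210:310].astype(float)
cv2.imwrite('pics/side5z.png',cv2.resize(np.clip(im*1.6-10,0,255).astype(np.uint8),None,fx=8,fy=8,interpolation=cv2.INTER_CUBIC))
E
```

```text
[544.49433787  90.47307651 101.39256733] [ 0.47779674 -0.30046974 -0.12653954] 3.9
[245.10645728 186.69000652]
```

View pics/side5z.png

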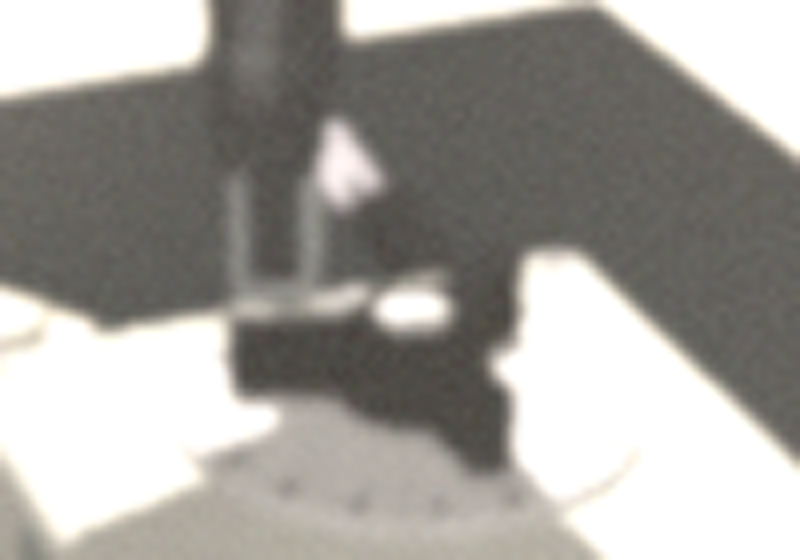

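```bash
python3 - <<'E'
from h import *
d=cam('side');e=cam('top','top5.png')
for p,ob in [([544.5,91,131.7],(243.9,163.6)),([474.9,207.6,214.9],(191.8,109.4)),([544.5,90.5,101.4],(245,176.9))]:
    print(toz(d,ob,p[2]-11)-p)
for z in (200,300,400): print(proj(e,[544.5,90.5,z]),proj(d,[544.5,90.5,z]))
# unit corners / jar lid checks in side
for X in [[482,187,60],[683,184,60],[677,-132,60],[480,-129,60],[645,-209,60],[645,-209,0]]: print(X,proj(d,X)*1.5)
E
```

```text
[ 16.93624781  46.41582608 -11.        ]
[ 20.34732553  83.95897588 -11.        ]
[ 17.3047979  41.7055983 -11.       ]
[231.57959488 218.93848664] [245.03036721 138.45788393]
[228.24521517 209.82749903] [244.95462266  88.84340636]
[223.78592338 197.64275832] [244.86905578  32.79506984]
[482, 187, 60] [305.14064647 277.23151509]
[683, 184, 60] [423.79576398 255.21339523]
[677, -132, 60] [536.00430699 360.87535621]
[480, -129, 60] [390.40336105 399.77692518]
[645, -209, 60] [553.10134039 404.3856526 ]
[645, -209, 0] [545.92475349 444.45188341]
```

View pics/top5.png

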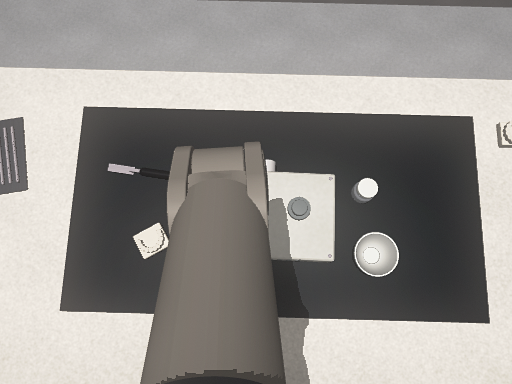

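View pics/side5.png

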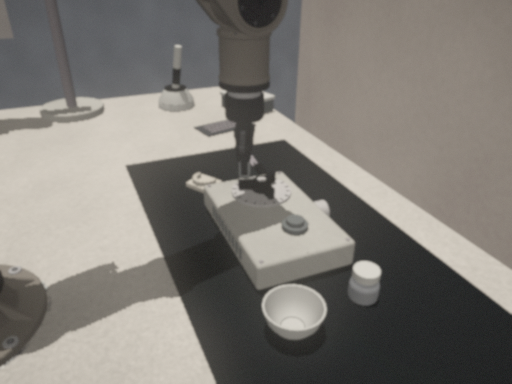

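Emit:
drive_tool(targets=[[[0, 6, 0, 0, 0, 0, 0], [0, 12, 0, 0, 0, 0, 0], [0, 12, 0, 0, 0, 0, 0], [0, 12, 0, 0, 0, 0, 0]]])

```text
time: 4.38
tcp_pos: [543.3, 90.1, 87.3]
eef_rot: [0.376, 1.539, -0.377]
wrist_force: [-0.7, -0.3, 1.1]
grip_width: 0.003
```

```bash
cat >> h.py <<'E'
def zoom(n,tag,x,y,w,h,f=8,g=1.6,o=-10):
    d=cam(n,tag+'.png');im=d['img'][y:y+h,x:x+w,::-1].astype(float)
    cv2.imwrite('pics/'+tag+'z.png',cv2.resize(np.clip(im*g+o,0,255).astype(np.uint8),None,fx=f,fy=f,interpolation=cv2.INTER_CUBIC))
    return d
E
python3 - <<'E'
from h import *
p,R,s=pose();print(p,s['wrist_force'],s['time'])
d=zoom('side','side6',210,140,100,70);print(proj(d,p-[0,0,11]))
E
```

```text
[543.30990505  90.14112329  87.32936922] [-0.67371694 -0.2774154   1.11204505] 4.3833
[244.66414653 192.64409411]
```

View pics/side6z.png

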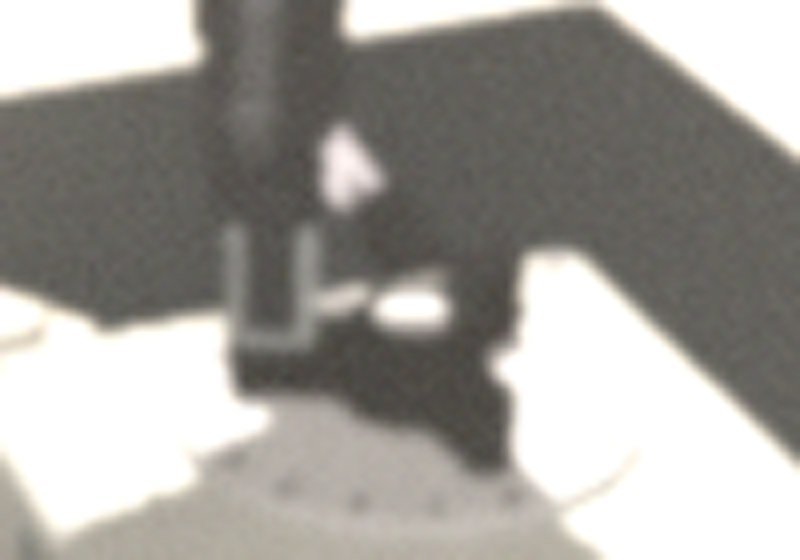

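Emit:
drive_tool(targets=[[[0, 3, 0, 0, 0, 0, 0], [0, 6, 0, 0, 0, 0, 0], [0, 6, 0, 0, 0, 0, 0], [0, 6, 0, 0, 0, 0, 0]]])

```text
time: 4.77
tcp_pos: [543.6, 90.2, 81.7]
eef_rot: [0.376, 1.538, -0.376]
wrist_force: [-0.6, -0.3, -0.2]
grip_width: -0.003
```

Emit:
drive_tool(targets=[[[0, 2, 0, 0, 0, 0, 0], [0, 4, 0, 0, 0, 0, 0], [0, 4, 0, 0, 0, 0, 0]]])

```text
time: 5.02
tcp_pos: [543.5, 90.3, 77.5]
eef_rot: [0.376, 1.538, -0.376]
wrist_force: [0.3, 0.7, -0.4]
grip_width: -0.006
```

Emit:
drive_tool(targets=[[[0, 1, 0, 0, 0, 0, 0], [0, 2, 0, 0, 0, 0, 0], [0, 2, 0, 0, 0, 0, 0]]])

```text
time: 5.27
tcp_pos: [543.7, 90.3, 75.7]
eef_rot: [0.376, 1.538, -0.376]
wrist_force: [0.5, -0.1, -0.2]
grip_width: -0.001
```

Emit:
drive_tool(targets=[[[0, 1, 0, 0, 0, 0, 0], [0, 2, 0, 0, 0, 0, 0], [0, 2, 0, 0, 0, 0, 0]]])

```text
time: 5.52
tcp_pos: [543.6, 90.3, 73.7]
eef_rot: [0.376, 1.538, -0.376]
wrist_force: [-0.7, -0.6, 0.1]
grip_width: -0.003
```

```bash
python3 - <<'E'
from h import *
p,R,s=pose();print(p,s['wrist_force'],s['time'])
d=zoom('side','side7',210,140,100,70);print(proj(d,p-[0,0,11]),proj(d,p+[0,0,11]))
E
```

```text
[543.64884932  90.2994054   73.7314996 ] [-0.68410826 -0.56431669  0.12153499] 5.5167
[244.79262886 198.08625307] [244.7750716  189.13765513]
```

View pics/side7z.png

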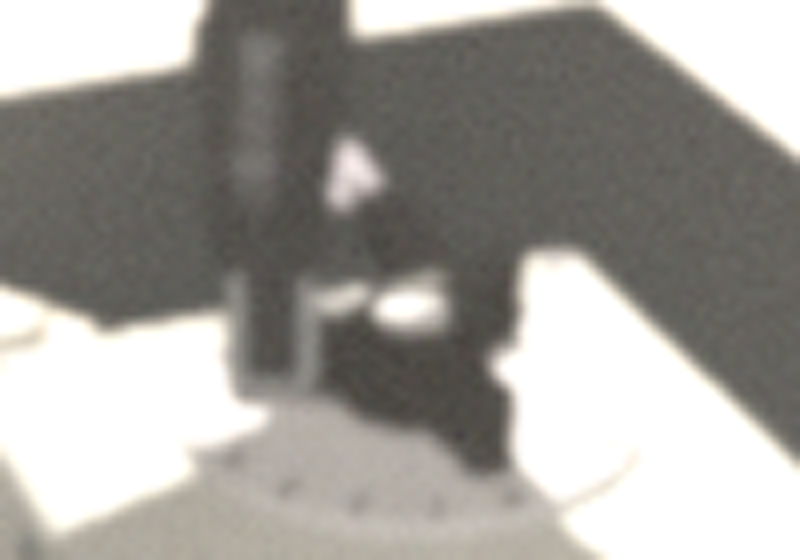

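Emit:
drive_tool(targets=[[[0, 2, 0, 0, 0, 0, 0], [0, 4, 0, 0, 0, 0, 0], [0, 4, 0, 0, 0, 0, 0]]])

```text
time: 5.82
tcp_pos: [543.5, 90.3, 69.5]
eef_rot: [0.376, 1.538, -0.376]
wrist_force: [-0.0, -0.0, -0.1]
grip_width: -0.002
```

Emit:
drive_tool(targets=[[[0, 1, 0, 0, 0, 0, 0], [0, 3, 0, 0, 0, 0, 0], [0, 3, 0, 0, 0, 0, 0]]])

```text
time: 6.07
tcp_pos: [543.6, 90.3, 66.6]
eef_rot: [0.376, 1.538, -0.376]
wrist_force: [-0.2, 0.2, 0.0]
grip_width: -0.005
```

```bash
python3 - <<'E'
from h import *
p,R,s=pose();print(p,s['wrist_force'],s['time'])
d=zoom('side','side8',210,140,100,70);print(proj(d,p-[0,0,11]),proj(d,p+[0,0,11]))
E
```

```text
[543.57210083  90.2639256   66.55576932] [-0.23976091  0.23936764  0.04645471] 6.0667
[244.77185563 200.97459415] [244.75411968 192.09400341]
```

View pics/side8z.png

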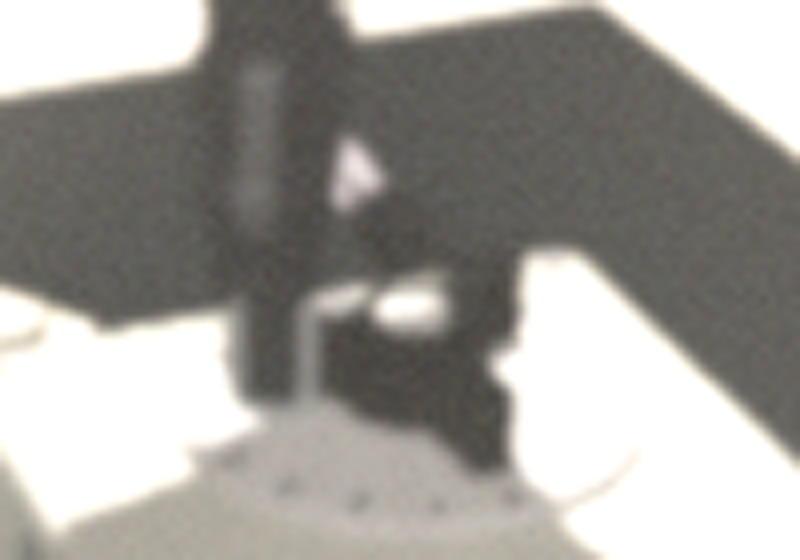

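Emit:
drive_tool(targets=[[[0, 0, 4, 0, 0, 0, 0], [0, 0, 8, 0, 0, 0, 0], [0, 0, 8, 0, 0, 0, 0], [0, 0, 8, 0, 0, 0, 0]]])

```text
time: 6.45
tcp_pos: [547.6, 97.8, 66.9]
eef_rot: [0.376, 1.538, -0.376]
wrist_force: [-0.1, 0.0, 0.2]
grip_width: -0.001
```

Emit:
drive_tool(targets=[[[0, 0, 2, 0, 0, 0, 0], [0, 0, 2, 0, 0, 0, 0], [0, 0, 2, 0, 0, 0, 0]]])

```text
time: 6.7
tcp_pos: [548.3, 99.2, 66.9]
eef_rot: [0.376, 1.538, -0.376]
wrist_force: [0.3, -0.1, 0.0]
grip_width: 0.001
```

Emit:
drive_tool(targets=[[[0, 0, 2, 0, 0, 0, 0], [0, 0, 2, 0, 0, 0, 0], [0, 0, 2, 0, 0, 0, 0]]])

```text
time: 6.95
tcp_pos: [549.3, 101.0, 66.9]
eef_rot: [0.376, 1.538, -0.376]
wrist_force: [-0.6, -0.3, -0.3]
grip_width: -0.001
```

Emit:
drive_tool(targets=[[[0, 0, 2, 0, 0, 0, 0], [0, 0, 2, 0, 0, 0, 0], [0, 0, 2, 0, 0, 0, 0]]])

```text
time: 7.2
tcp_pos: [550.2, 102.8, 66.9]
eef_rot: [0.376, 1.538, -0.376]
wrist_force: [-0.6, 0.1, -0.1]
grip_width: 0.002
```

Emit:
drive_tool(targets=[[[0, 0, 2, 0, 0, 0, 0], [0, 0, 2, 0, 0, 0, 0], [0, 0, 2, 0, 0, 0, 0]]])

```text
time: 7.45
tcp_pos: [551.1, 104.6, 66.9]
eef_rot: [0.376, 1.538, -0.376]
wrist_force: [0.1, -0.1, -0.9]
grip_width: 0.002
```

```bash
python3 - <<'E'
from h import *
p,R,s=pose();print(p,s['wrist_force'],s['time'])
d=zoom('side','side9',210,140,100,70)
E
```

```text
[551.13827554 104.5758349   66.89535567] [ 0.07264421 -0.12745898 -0.86251129] 7.45
```

View pics/side9z.png

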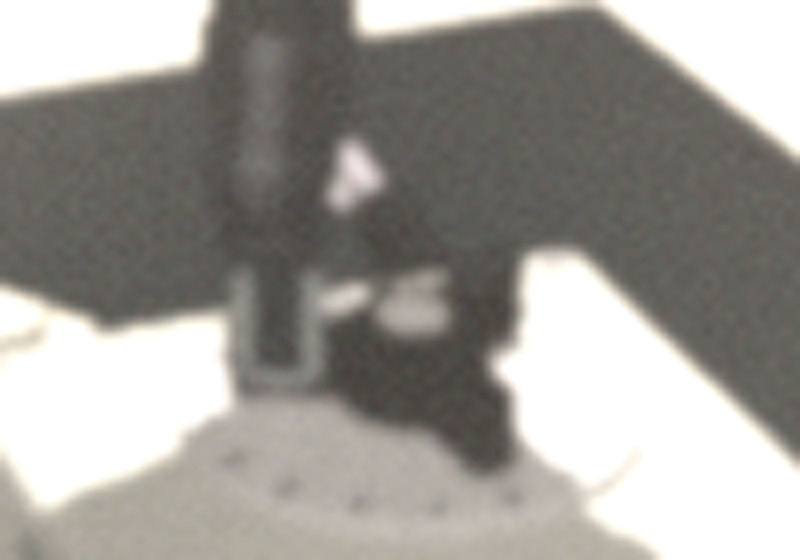

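Emit:
drive_tool(targets=[[[0, 2, 0, 0, 0, 0, 0], [0, 4, 0, 0, 0, 0, 0], [0, 4, 0, 0, 0, 0, 0]]])

```text
time: 7.75
tcp_pos: [550.9, 104.3, 62.5]
eef_rot: [0.376, 1.538, -0.377]
wrist_force: [0.1, -1.0, 0.1]
grip_width: -0.001
```

Emit:
drive_tool(targets=[[[0, 0, 2, 0, 0, 0, 0], [0, 0, 2, 0, 0, 0, 0], [0, 0, 2, 0, 0, 0, 0]]])

```text
time: 8.0
tcp_pos: [551.6, 106.0, 62.7]
eef_rot: [0.376, 1.539, -0.377]
wrist_force: [-3.9, -3.4, -1.9]
grip_width: 0.002
```

Emit:
drive_tool(targets=[[[0, 0, 2, 0, 0, 0, 0], [0, 0, 2, 0, 0, 0, 0], [0, 0, 2, 0, 0, 0, 0]]])

```text
time: 8.25
tcp_pos: [552.4, 107.9, 62.7]
eef_rot: [0.376, 1.539, -0.377]
wrist_force: [-4.4, -2.6, -2.2]
grip_width: 0.0
```

Emit:
drive_tool(targets=[[[0, 0, 1.6, -0.6, 0.044, 0, 0], [0, 0, 1.6, -0.6, 0.044, 0, 0], [0, 0, 1.6, -0.6, 0.044, 0, 0]]])

```text
time: 8.5
tcp_pos: [553.7, 110.2, 63.1]
eef_rot: [0.41, 1.531, -0.409]
wrist_force: [-0.2, -0.1, -0.4]
grip_width: 0.005
```

Emit:
drive_tool(targets=[[[0, 0, 1.6, -0.6, 0.044, 0, 0], [0, 0, 1.6, -0.6, 0.044, 0, 0], [0, 0, 1.6, -0.6, 0.044, 0, 0]]])

```text
time: 8.75
tcp_pos: [553.9, 111.7, 63.1]
eef_rot: [0.444, 1.524, -0.443]
wrist_force: [-0.4, -0.0, -0.1]
grip_width: 0.001
```

```bash
python3 - <<'E'
from h import *
p,R,s=pose();print(p,s['wrist_force'],s['time'])
d=zoom('side','side10',210,140,100,70)
E
```

```text
[553.87661115 111.6844103   63.14461408] [-0.40077402 -0.03564923 -0.08234798] 8.75
```

View pics/side10z.png

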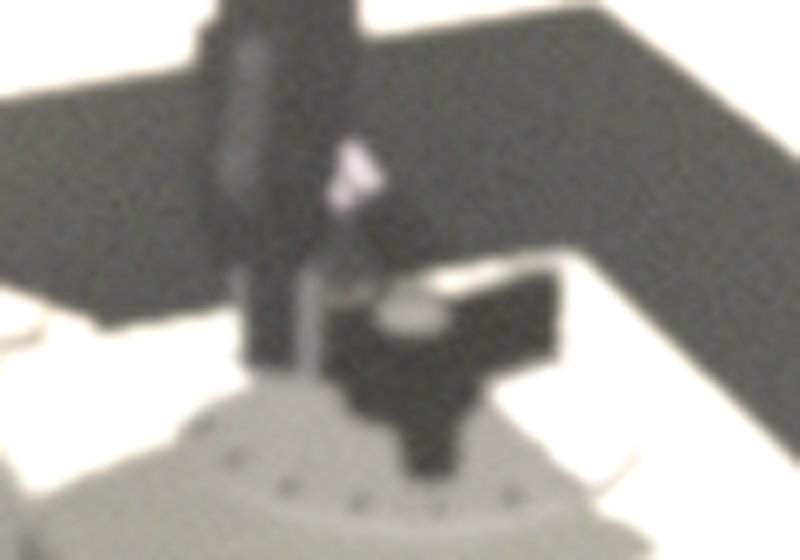

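Emit:
drive_tool(targets=[[[0, 0, 3.2, -1.2, 0.087, 0, 0], [0, 0, 6.4, -2.1, 0.175, 0, 0], [0, 0, 6.4, -2.1, 0.175, 0, 0], [0, 0, 6.4, -2.1, 0.175, 0, 0]]])

```text
time: 9.13
tcp_pos: [555.0, 117.7, 62.9]
eef_rot: [0.578, 1.492, -0.579]
wrist_force: [-1.8, -2.5, 0.2]
grip_width: 0.001
```

Emit:
drive_tool(targets=[[[0, 0, 1.6, -0.6, 0.044, 0, 0], [0, 0, 1.6, -0.6, 0.044, 0, 0], [0, 0, 1.6, -0.6, 0.044, 0, 0]]])

```text
time: 9.38
tcp_pos: [555.5, 119.0, 62.9]
eef_rot: [0.612, 1.483, -0.613]
wrist_force: [-2.7, -3.8, 1.5]
grip_width: 0.001
```

Emit:
drive_tool(targets=[[[0, 0, 1.6, -0.6, 0.044, 0, 0], [0, 0, 1.6, -0.6, 0.044, 0, 0], [0, 0, 1.6, -0.6, 0.044, 0, 0]]])

```text
time: 9.63
tcp_pos: [556.5, 121.1, 62.9]
eef_rot: [0.647, 1.472, -0.647]
wrist_force: [-0.5, -0.7, 0.6]
grip_width: 0.0
```

Emit:
drive_tool(targets=[[[0, 0, 3.2, -1.2, 0.087, 0, 0], [0, 0, 6.4, -2.1, 0.175, 0, 0], [0, 0, 6.4, -2.1, 0.175, 0, 0], [0, 0, 6.4, -2.1, 0.175, 0, 0]]])

```text
time: 9.97
tcp_pos: [559.9, 127.2, 62.9]
eef_rot: [0.78, 1.426, -0.78]
wrist_force: [0.1, 0.3, 0.9]
grip_width: 0.0
```

```bash
python3 - <<'E'
from h import *
p,R,s=pose();print(p,s['wrist_force'],s['time'],np.degrees(np.arctan2(R[1,1],R[0,1])))
v=p[:2]-[591,105];print(np.hypot(*v),np.degrees(np.arctan2(v[1],v[0])))
d=zoom('side','side11',210,140,100,70)
E
```

```text
[559.94664836 127.22491189  62.90537601] [0.14414272 0.25031657 0.86485646] 9.9667 32.650847589710374
38.187136006645964 144.40866705506872
```

View pics/side11z.png

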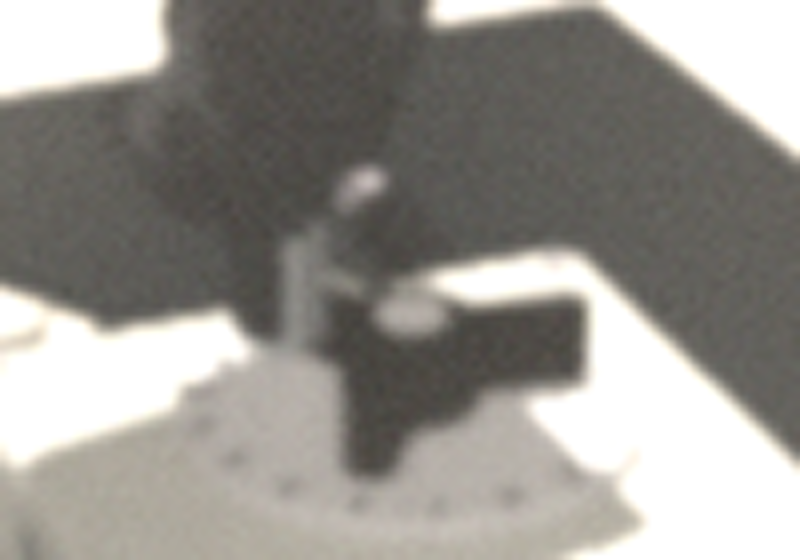

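Emit:
drive_tool(targets=[[[0, 0, 1.6, -0.6, 0.044, 0, 0], [0, 0, 3.2, -1.2, 0.087, 0, 0], [0, 0, 3.2, -1.2, 0.087, 0, 0]]])

```text
time: 10.27
tcp_pos: [561.4, 129.5, 62.8]
eef_rot: [0.849, 1.399, -0.85]
wrist_force: [-3.9, -2.7, 0.7]
grip_width: 0.003
```

Emit:
drive_tool(targets=[[[0, 0, 1.6, -0.6, 0.044, 0, 0], [0, 0, 1.6, -0.6, 0.044, 0, 0], [0, 0, 1.6, -0.6, 0.044, 0, 0]]])

```text
time: 10.52
tcp_pos: [562.5, 130.7, 62.8]
eef_rot: [0.881, 1.386, -0.882]
wrist_force: [-4.7, -1.5, 2.2]
grip_width: -0.001
```

Emit:
drive_tool(targets=[[[0, 0, 1.6, -0.6, 0.044, 0, 0], [0, 0, 1.6, -0.6, 0.044, 0, 0], [0, 0, 1.6, -0.6, 0.044, 0, 0]]])

```text
time: 10.77
tcp_pos: [564.6, 132.2, 63.0]
eef_rot: [0.915, 1.369, -0.914]
wrist_force: [1.0, 0.1, 0.0]
grip_width: -0.001
```

Emit:
drive_tool(targets=[[[0, 0, 3.2, -1.2, 0.087, 0, 0], [0, 0, 6.4, -2.1, 0.175, 0, 0], [0, 0, 6.4, -2.1, 0.175, 0, 0], [0, 0, 6.4, -2.1, 0.175, 0, 0]]])

```text
time: 11.1
tcp_pos: [569.4, 136.5, 62.9]
eef_rot: [1.046, 1.305, -1.046]
wrist_force: [-1.2, -0.1, 0.4]
grip_width: -0.002
```

```bash
python3 - <<'E'
from h import *
p,R,s=pose();print(p,s['wrist_force'],s['time'],np.degrees(np.arctan2(R[1,1],R[0,1])))
d=zoom('side','side12',210,140,100,70)
E
```

```text
[569.40497079 136.49996326  62.85895918] [-1.24399925 -0.07473734  0.41158827] 11.1 12.585252555487797
```

View pics/side12z.png

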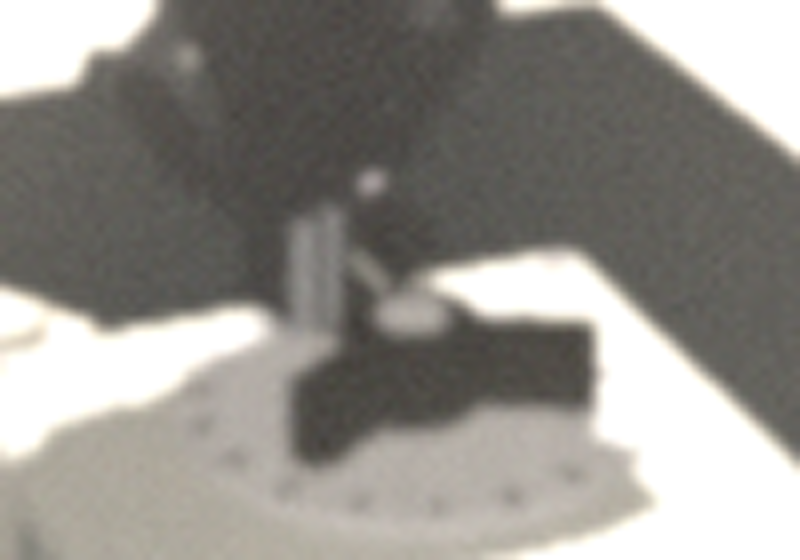

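Emit:
drive_tool(targets=[[[0, 0, 1.6, -0.6, 0.044, 0, 0], [0, 0, 3.2, -1.2, 0.087, 0, 0], [0, 0, 3.2, -1.2, 0.087, 0, 0]]])

```text
time: 11.4
tcp_pos: [571.6, 138.3, 62.8]
eef_rot: [1.113, 1.268, -1.114]
wrist_force: [-4.4, -0.1, 2.0]
grip_width: 0.001
```

Emit:
drive_tool(targets=[[[0, 0, 0.9, -0.4, 0.026, 0, 0], [0, 0, 0.9, -0.4, 0.026, 0, 0], [0, 0, 0.9, -0.4, 0.026, 0, 0]]])

```text
time: 11.65
tcp_pos: [572.5, 138.7, 62.8]
eef_rot: [1.131, 1.258, -1.132]
wrist_force: [-4.4, 0.1, 2.1]
grip_width: 0.003
```

Emit:
drive_tool(targets=[[[0, 0, 0.9, -0.4, 0.026, 0, 0], [0, 0, 0.9, -0.4, 0.026, 0, 0], [0, 0, 0.9, -0.4, 0.026, 0, 0]]])

```text
time: 11.9
tcp_pos: [573.8, 139.3, 62.9]
eef_rot: [1.151, 1.245, -1.151]
wrist_force: [-3.2, -1.2, 1.1]
grip_width: 0.001
```

Emit:
drive_tool(targets=[[[0, 0, 0.6, -0.2, 0.017, 0, 0], [0, 0, 0.6, -0.2, 0.017, 0, 0], [0, 0, 0.6, -0.2, 0.017, 0, 0]]])

```text
time: 12.15
tcp_pos: [575.0, 139.6, 63.1]
eef_rot: [1.166, 1.236, -1.165]
wrist_force: [-0.7, 0.3, -0.3]
grip_width: -0.003
```

```bash
python3 - <<'E'
from h import *
p,R,s=pose();print(p,s['wrist_force'],s['time'],np.degrees(np.arctan2(R[1,1],R[0,1])))
d=zoom('side','side13',210,140,100,70)
E
```

```text
[574.99167505 139.61861633  63.06402156] [-0.70314451  0.2765024  -0.26245658] 12.15 3.4088751123090204
```

View pics/side13z.png

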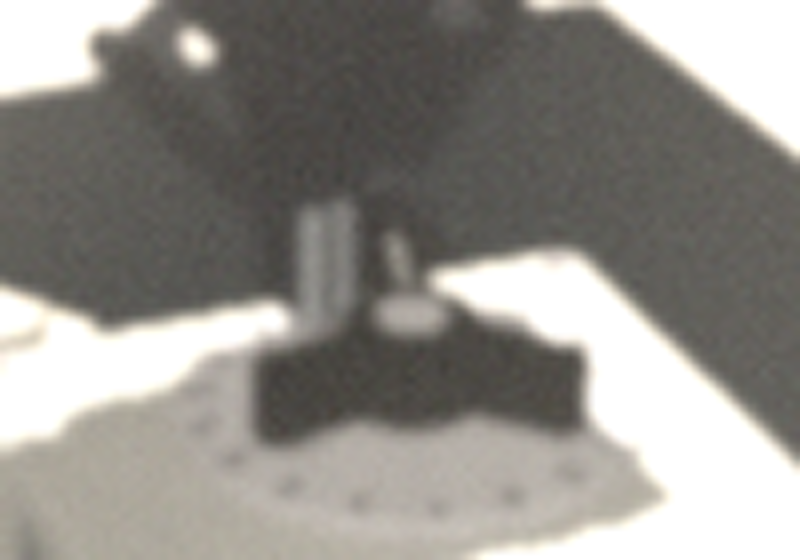

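Emit:
drive_tool(targets=[[[0, 0, -4, 0, 0, 0, 0], [0, 0, -7, 0, 0, 0, 0], [0, 0, -7, 0, 0, 0, 0], [0, -30, -7, 0, 0, 0, 0], [0, -70, -7, 0, 0, 0, 0], [0, -80, -7, 0, 0, 0, 0], [0, -80, -7, 0, 0, 0, 0], [0, -80, -7, 0, 0, 0, 0]]])

```text
time: 12.87
tcp_pos: [567.7, 139.6, 143.4]
eef_rot: [1.167, 1.237, -1.164]
wrist_force: [0.1, -0.3, -0.3]
grip_width: -0.0
```

```bash
python3 - <<'E'
from h import *
p,R,s=pose();print(p,s['wrist_force'],s['time'],rel([590,-52,130],down(0)))
E
```

```text
[567.6693968  139.62695211 143.40445529] [ 0.06381776 -0.28704357 -0.34718564] 12.8667 (array([ 13.2,  10.9, 192.6]), array([ 0.059, -0.001, -0.001]))
```

Emit:
drive_tool(targets=[[[0, 0, 3, 40, 0, 0, 0], [0, 0, 5, 80, 0, 0, 0], [0, 0, 7, 120, 0, 0, 0], [0, 0, 9, 160, 0, 0, 0], [0, 0, 11, 193, 0, 0, 0], [0, 0, 11, 193, 0, 0, 0], [0, 33, 11, 193, 0, 0, 0], [0, 33, 11, 193, 0, 0, 0], [0, 33, 11, 193, 0, 0, 0], [0, 33, 11, 193, 0, 0, 0]]])

```text
time: 13.7
tcp_pos: [589.6, -52.6, 110.0]
eef_rot: [1.165, 1.237, -1.166]
wrist_force: [0.5, 0.4, -1.0]
grip_width: -0.002
```

```bash
python3 - <<'E'
from h import *
p,R,s=pose();print(p,s['wrist_force'],s['time'])
d=zoom('side','side14',220,120,110,110,f=5.4);print(proj(d,p+[0,0,11]),proj(d,[590,-52,82]),[(q['point'],q['confidence']) for q in spotter.spot_point('side','start_top')])
e=zoom('top','top14',170,150,170,120,f=4);print(proj(e,[590,-52,82]))
E
```

```text
[589.57785715 -52.59834549 109.99790005] [ 0.4804866   0.37417884 -0.99764493] 13.7
[297.26203349 201.66486575] [296.11049685 219.07626514] [([296.1, 219.2], 0.7)]
[300.07520038 208.25712714]
```

View pics/side14z.png

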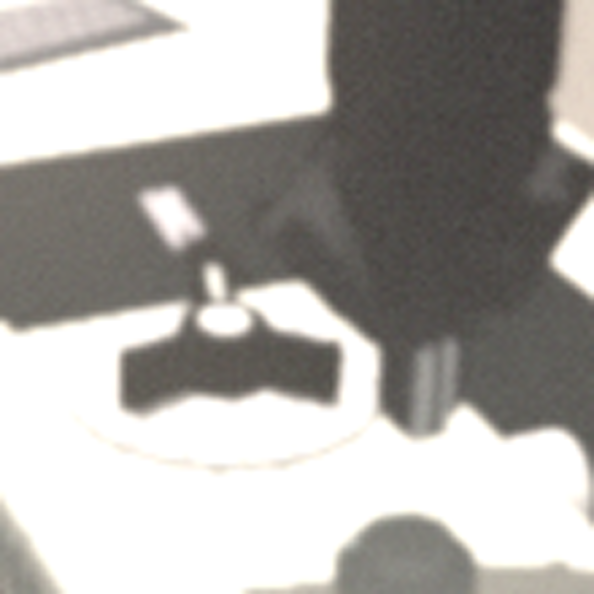

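View pics/top14z.png

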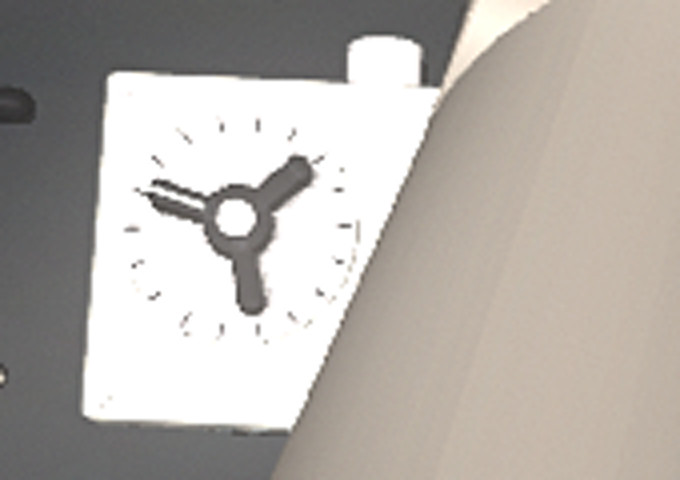

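Emit:
drive_tool(targets=[[[0, 8, 0, 0, 0, 0, 0], [0, 16, 0, 0, 0, 0, 0], [0, 16, 0, 0, 0, 0, 0], [0, 16, 0, 0, 0, 0, 0]]])

```text
time: 14.18
tcp_pos: [589.4, -52.8, 93.3]
eef_rot: [1.165, 1.237, -1.167]
wrist_force: [-0.3, -0.7, 0.0]
grip_width: 0.004
```

Emit:
drive_tool(targets=[[[0, 2, 0, 0, 0, 0, 0], [0, 4, 0, 0, 0, 0, 0], [0, 4, 0, 0, 0, 0, 0]]])

```text
time: 14.43
tcp_pos: [589.7, -52.8, 89.6]
eef_rot: [1.166, 1.237, -1.166]
wrist_force: [-0.6, 0.4, 0.6]
grip_width: -0.002
```

Emit:
drive_tool(targets=[[[0, 2, 0, 0, 0, 0, 0], [0, 4, 0, 0, 0, 0, 0], [0, 4, 0, 0, 0, 0, 0]]])

```text
time: 14.68
tcp_pos: [589.7, -52.8, 85.6]
eef_rot: [1.165, 1.237, -1.166]
wrist_force: [-0.3, 0.3, -0.4]
grip_width: -0.002
```

Emit:
drive_tool(targets=[[[0, 2, 0, 0, 0, 0, 0], [0, 4, 0, 0, 0, 0, 0], [0, 4, 0, 0, 0, 0, 0]]])

```text
time: 14.93
tcp_pos: [589.6, -52.8, 81.5]
eef_rot: [1.165, 1.237, -1.166]
wrist_force: [0.2, 1.3, -0.5]
grip_width: -0.004
```

Emit:
drive_tool(targets=[[[0, 2, 0, 0, 0, 0, 0], [0, 4, 0, 0, 0, 0, 0], [0, 4, 0, 0, 0, 0, 0]]])

```text
time: 15.18
tcp_pos: [589.6, -52.7, 77.5]
eef_rot: [1.165, 1.237, -1.166]
wrist_force: [0.1, 0.1, -0.3]
grip_width: 0.005
```

Emit:
drive_tool(targets=[[[0, 2, 0, 0, 0, 0, 0], [0, 3, 0, 0, 0, 0, 0], [0, 3, 0, 0, 0, 0, 0]]])

```text
time: 15.43
tcp_pos: [589.7, -52.8, 74.7]
eef_rot: [1.165, 1.237, -1.166]
wrist_force: [-0.1, 1.1, -0.5]
grip_width: 0.001
```

Emit:
drive_tool(targets=[[[0, 1, 0, 0, 0, 0, 0], [0, 2, 0, 0, 0, 0, 0], [0, 2, 0, 0, 0, 0, 0]]])

```text
time: 15.68
tcp_pos: [589.7, -52.8, 72.7]
eef_rot: [1.165, 1.237, -1.166]
wrist_force: [-1.0, 0.1, 0.3]
grip_width: -0.001
```

Emit:
drive_tool(targets=[[[0, 1, 0, 0, 0, 0, 0], [0, 2, 0, 0, 0, 0, 0], [0, 2, 0, 0, 0, 0, 0]]])

```text
time: 15.93
tcp_pos: [589.7, -52.8, 70.7]
eef_rot: [1.166, 1.237, -1.166]
wrist_force: [0.1, 0.3, -1.0]
grip_width: 0.002
```

Emit:
drive_tool(targets=[[[0, 1, 0, 0, 0, 0, 0], [0, 2, 0, 0, 0, 0, 0], [0, 2, 0, 0, 0, 0, 0]]])

```text
time: 16.18
tcp_pos: [589.7, -52.8, 68.7]
eef_rot: [1.166, 1.237, -1.166]
wrist_force: [-0.4, 0.8, 0.7]
grip_width: 0.001
```

```bash
python3 - <<'E'
from h import *
p,R,s=pose();print(p,s['wrist_force'],s['time'])
d=zoom('side','side15',250,170,90,80,f=7);print(proj(d,p+[0,0,11]),proj(d,[590,-52,82]))
E
```

```text
[589.72522692 -52.77063939  68.72400652] [-0.42500913  0.7751943   0.73903294] 16.1833
[296.11038254 220.31235864] [296.11049685 219.07626514]
```

View pics/side15z.png

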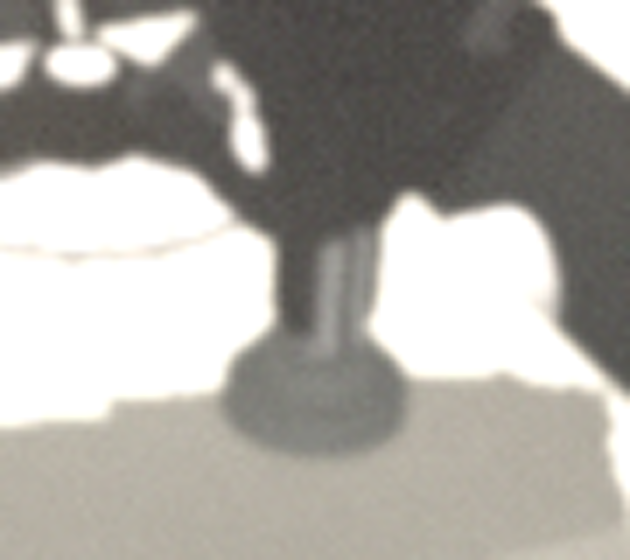

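Emit:
drive_tool(targets=[[[0, 1, 0, 0, 0, 0, 0], [0, 2, 0, 0, 0, 0, 0], [0, 2, 0, 0, 0, 0, 0]]])

```text
time: 16.48
tcp_pos: [589.7, -52.8, 66.7]
eef_rot: [1.166, 1.237, -1.166]
wrist_force: [0.1, 0.3, 0.3]
grip_width: 0.0
```

Emit:
drive_tool(targets=[[[0, 1, 0, 0, 0, 0, 0], [0, 2, 0, 0, 0, 0, 0], [0, 2, 0, 0, 0, 0, 0]]])

```text
time: 16.73
tcp_pos: [589.9, -52.9, 64.8]
eef_rot: [1.166, 1.236, -1.166]
wrist_force: [-0.2, -0.2, 1.8]
grip_width: 0.005
```

Emit:
drive_tool(targets=[[[0, 1, 0, 0, 0, 0, 0], [0, 2, 0, 0, 0, 0, 0], [0, 2, 0, 0, 0, 0, 0]]])

```text
time: 16.98
tcp_pos: [589.9, -52.8, 62.9]
eef_rot: [1.166, 1.236, -1.166]
wrist_force: [-0.2, -0.5, 2.7]
grip_width: -0.001
```

Contact with the button is at TCP z ≈ 66, so fully in should be at about 60.

Emit:
drive_tool(targets=[[[0, 1, 0, 0, 0, 0, 0], [0, 2, 0, 0, 0, 0, 0], [0, 2, 0, 0, 0, 0, 0]]])

```text
time: 17.23
tcp_pos: [589.9, -52.8, 60.8]
eef_rot: [1.166, 1.236, -1.166]
wrist_force: [-0.1, -0.3, 3.9]
grip_width: 0.002
```

Emit:
drive_tool(targets=[[[0, 1, 0, 0, 0, 0, 0], [0, 2, 0, 0, 0, 0, 0], [0, 2, 0, 0, 0, 0, 0]]])

```text
time: 17.48
tcp_pos: [590.0, -52.9, 59.5]
eef_rot: [1.166, 1.237, -1.165]
wrist_force: [-4.9, 0.5, 17.2]
grip_width: -0.001
```

Emit:
drive_tool(targets=[[[0, 0.5, 0, 0, 0, 0, 0], [0, 1, 0, 0, 0, 0, 0], [0, 1, 0, 0, 0, 0, 0]]])

```text
time: 17.73
tcp_pos: [590.1, -52.9, 59.2]
eef_rot: [1.167, 1.237, -1.165]
wrist_force: [-9.4, 2.5, 31.1]
grip_width: 0.001
```

Emit:
drive_tool(targets=[[[0, -5, 0, 0, 0, 0, 0], [0, -15, 0, 0, 0, 0, 0], [0, -40, 0, 0, 0, 0, 0], [0, -80, 0, 0, 0, 0, 0], [0, -120, 0, 0, 0, 0, 0], [0, -150, 0, 0, 0, 0, 0], [0, -150, 0, 0, 0, 0, 0], [0, -150, 0, 0, 0, 0, 0], [0, -150, 0, 0, 0, 0, 0], [0, -150, 0, 0, 0, 0, 0]]])

```text
time: 18.57
tcp_pos: [589.1, -52.6, 206.9]
eef_rot: [1.165, 1.238, -1.167]
wrist_force: [0.4, -0.0, -0.4]
grip_width: -0.002
```

Emit:
drive_tool(targets=[[[0, 0, -40, 0, 0, 0, 0], [0, 0, -80, 0, 0, 0, 0], [0, 0, -120, 0, 0, 0, 0], [0, 0, -120, 0, 0, 0, 0], [0, 0, -120, 0, 0, 0, 0], [0, 0, -120, 0, 0, 0, 0]]])

```text
time: 19.07
tcp_pos: [470.3, -59.4, 207.8]
eef_rot: [1.165, 1.237, -1.165]
wrist_force: [1.6, -0.6, -0.3]
grip_width: 0.001
```

```bash
python3 - <<'E'
from h import *
p,R,s=pose();print(p,s['wrist_force'],s['time'],np.abs(s['joint_velocities']).max())
zoom('side','side16',120,110,270,240,f=2.4,g=1,o=0);zoom('top','top16',110,140,300,150,f=2.6,g=1,o=0)
E
```

```text
[470.29026395 -59.43562626 207.8143088 ] [ 1.63558729 -0.64914458 -0.26604877] 19.0667 0.03305344664367268
```

View pics/side16z.png

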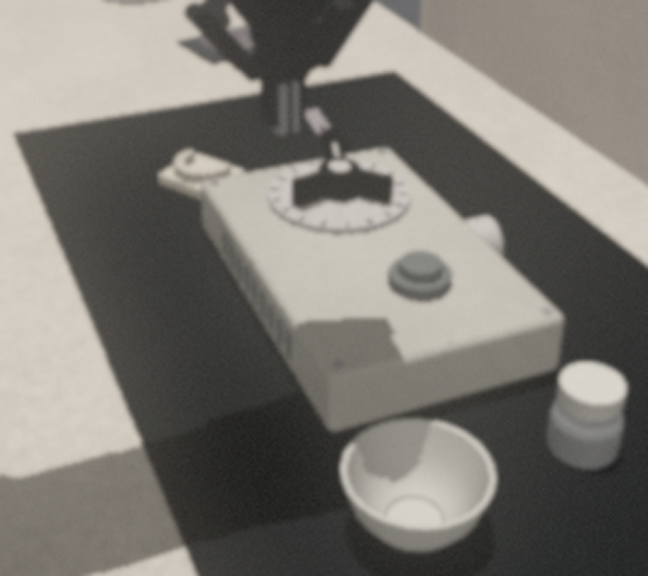

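View pics/top16z.png

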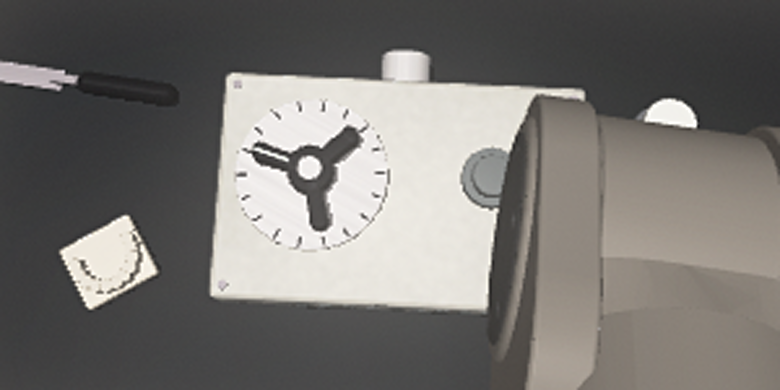

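```bash
python3 -c "
from bench import job
print(job.finish_job())"
```

```text
the job is handed in; nothing more can be done
None
```

I turned the dial four clicks clockwise and pressed the start button fully in. I then let go, backed the arm clear and handed the job in at about 19 s.

- **Dial:** I pushed one lobe with the shut fingertips, round the dial's axis in small steps, at about 3–6 N. Each of the four clicks showed as a drop in force. After the fourth, the pictures show the pointer four tick marks on from where it started. All three lobes are about 80° round, and the finger was backed off with no force on it.
- **Start button:** Resistance began with the TCP at a height of about 66 mm and rose to about 4 N over 5 mm. At about 59 mm it hit the hard stop, where the wrist force reached 31 N. The last side picture shows the button back up.
- **Other items:** In the last pictures the cast, bowl and spatula look where they were. The jar does too, though the arm hid part of it from above.
- **Disagreement:** In the side camera and at the button, the shut fingertips sat about 16–22 mm higher than the stated tool geometry (tips 11 mm ahead of the TCP). I therefore came down by camera and force rather than by the stated offset.
- **Camera mismatch:** The two cameras also differed by up to 8 mm on the button's position. I aimed between them, and the press worked.

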